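# Sort the case lids, then hold the right one at half twist

## Task

Two look-alike twist-on lids stand on the vanity desk. First put the one with two marking tags on its rim upright into the shallow aluminium tray and let go; then set the lid with a single tag into the notches of the grey blender case, fully home, twist it clockwise (seen from above) half-way to its lock, that is about 45 degrees and well short of the click, and keep hold of it there against its return spring: finish while still gripping the lid. Leave the other things on the desk alone.

Things in the scene. Friction and masses are not known exactly. Their poses are not given: they have to be found in the camera images.
- lid_one_center (a point): Lid to fit: light round lid standing on its nose, 56 mm high, 80 g. Flange 76 mm wide (24-30 mm up); grip bar on top along lid x: 50 long, 14 thick, 26 tall (30-56 mm up). Below, a 46 mm plug with a tapered nose; lugs at +x and -x, under the bar. ONE flat marking tag, 20 mm wide, sticks out 14 mm beyond the flange at +y. Point: on its axis, 28 mm above its underside; z up.
- lid_two_center (a point): Lid to reject: the same lid in every size, but with TWO such tags, at its +y and -y sides (104 mm over the tags). Point: on its axis, 28 mm above its underside; z up, x along the grip bar.
- lid_one_lugs (a point): Point on the axis of the one-tag lid, level with its two lugs (13 mm above its underside, 15 mm below its centre). Each lug is 10 mm wide and 6 mm tall and reaches 30 mm from the axis. Axes as the lid's: x through the lugs. The lid fits either way round.
- tray: Open aluminium tray, 150 x 150 mm outside, walls 22 mm high and 4 mm thick, floor 4 mm thick, fixed; origin under its centre, x and y along its sides.
- case: Grey blender case, a round drum 80 mm in diameter and 55 mm high with a 96 mm foot, fixed to the desk; origin under its centre, z up. The rim is 6 mm thick with a 52 mm bore and two notches, 16 mm wide, open right out to the drum's edge, on its +x and -x sides.
- case_mouth (a point): Centre of the case's mouth, level with the rim's top; axes as the case's. Lower the lid with its x along this x, either way round (3 mm play); its flange then rests on the rim, its centre 4 mm above this point. Turned clockwise the lugs run under the rim; stops bar the other way. A latch meets the lugs at 63 degrees from the notches and clicks at 90, the end of travel.
- follower (a joint): Sprung ring in the case, pushed round by the lugs: 0 at rest, grows clockwise from above, up to 1.42 rad. Met about 0.17 rad past the notches, so it reads the lid's turn less about 0.17. Pushes back with 0.025 N m at 0, 0.055 N m at half twist, and turns a lid that is let go back.
- nail_file: Bystander: glass nail file lying flat, 140 x 13 x 4 mm, long in x; origin under its centre.
- brow_pencil: Bystander: teal brow pencil lying flat, 117 x 9 x 9 mm, long in x; origin under its centre.
- lipstick: Bystander: closed lipstick standing, 24 mm in diameter, 60 mm high; origin under its centre.
- cream_jar: Bystander: cream jar standing, 56 mm in diameter, 40 mm high; origin under its centre.
Mind the look-alikes: they are no part of the job. Of the things like the case, leave any that is blue; of the rest the smaller one is meant.

How it is judged:
By the outcome, as a careful person would: the job done as asked, in the order asked, and still so for the second after the job is handed in, while the arm keeps its last pose, push and grip.
It also fails if it takes over 54 s, if anything falls off the work surface, if the arm or the gripper's body presses on something with over 40 N, if the wrist force passes 120 N, or if a joint passes its speed limit or range.

## Robot

A 6-joint arm with a two-finger parallel gripper is mounted at the origin on the work surface. World frame = base frame: x ahead of the robot, y to its left, z up, the work surface at z = 0. Lengths are in m, angles in rad, forces in N, time in s.
With the tool pointing down it reaches from about 0.25 to 0.725 m from the base axis. Payload 4 kg.
Tool frame: the origin (TCP) lies midway between the tips of the shut fingers; the grasp point (between the pads) lies 19 mm behind it; z points along the fingers, x is the direction in which the jaws open and shut, and the axes are right-handed (so a half turn about z gives the same grasp; the last joint's range is limited). The gripper opens to 85 mm and grips with 20 to 120 N. Pads are 22 mm wide; open, the fingers measure 114 mm over their backs; the gripper's body (76 mm by 85 mm) begins 54 mm behind the grasp point. The pads swing forward as they close: fully open they stand 13 mm farther back than shut.
Start: joints at [1.24, 0.241, 0.005, 1.335, 0, 1.571], TCP at [0.162, 0.473, 0.202] pointing down, gripper open.
Joint ranges: [-2.72, 2.72], [-1.05, 1.87], [-1.09, 1.28], [-1.99, 2.15], [-1.42, 1.44], [-3.14, 3.14]. Speed limits (rad/s): [2.79, 2.79, 3.14, 3.14, 3.14, 3.14].

## Interface

Orientations are given as a unit quaternion [x, y, z, w].
In Python, from workcell import bot, vision, ticket gives the robot as it stands.
- The arm moves only by the tool play_rows, never from a script. Its argument "deltas" is one flat list of numbers, 5 for each row, row after row: the opening, from 0 (shut) to 1 (fully open), then the shift along the tool's x, y, z in units of 60 mm (1.0 is 60 mm), then the turn about the tool's z in degrees. A call has 1 to 12 rows; each row shifts and turns the pose as measured when the row begins, along the tool's axes as they then stand; what a row does not reach is not made up. A row lasts 1/8 s, in which the tool goes at most 62.5 mm and 10.7 degrees, less where a joint would pass 70% of its speed; a pose out of reach is approached as far as the arm can. A call is refused whole if a number of a shift passes 1 or a number of a turn 10.7, either way. A call with a gripper value outside its range is refused whole. The fingers move at their own pace and stop on an object; the grip force is fixed at half the most. Time passes only in rows, so rows that do not move let the fingers close. It gives the time, the measured TCP pose, the force and the opening at its end, in the units of the state.
- bot.get_obs(): the state, without advancing time (a new reading comes with each control period).
- vision.camera(name): name is "scene" or "top"; returns a dict with "color" (420x560x3 uint8, blue, green, red), "intrinsics" (3x3 intrinsics, pixels), "k1" (the pictures are not rectified: a ray, as slopes to the right and down, at radius r is drawn at 1 + k1 r^2 times it, then the intrinsics apply), "rvec" (rotation vector, rad) and "tvec" (3), from world to camera coordinates, as OpenCV has them. Camera axes: x right, y down, z forward; pixel columns grow to the right and rows downward; lengths in m; the calibration is good to about 2 mm. A picture is of the moment at which its call begins. There is no depth.
- ticket.job_done(): hands the job in, once; it reports no verdict.
The state is a dict: "clock": time; "joint_pos": joint angles; "joint_vel": joint speeds; "tau": joint torques, N m; "eef_pos": TCP position; "tool_rot": TCP orientation; "ft_force": force on the tool from outside, world axes, zero at the start; "ft_torque": the same for the moment, N m; "grip_width": finger opening in m.
Only numpy, scipy, OpenCV 4.12 (cv2) and the standard library are available. Lean on these libraries where they do the work, as an engineer would, in place of code of your own. Each camera call takes 0.05 s, during which the arm holds its last target. There are 200 camera calls.

## Working session

There is one attempt and no reset: what is moved stays moved. The work goes in short steps, Python scripts to look and compute and a tool call to move; the robot and the scene stay as the last step left them, time stands still between calls to the robot, and variables do not carry over. Pictures are saved under pics/ and viewed, about 8 in all and at most 12, crops included, and the job is handed in when it is done.

Besides the shell and the picture viewer there is one more tool, called after "Call:" by a JSON object that holds its "op" and its "data". play_rows: Moves the arm, as the interface text tells. Its arguments: {"type":"object","properties":{"deltas":{"type":"array"}},"required":["deltas"]}

```bash
mkdir -p pics; cat > h.py <<'E'
import numpy as np, cv2
from workcell import bot, vision, ticket
def cam(n):
    c=vision.camera(n); c['R']=cv2.Rodrigues(np.array(c['rvec'],float))[0]; c['t']=np.array(c['tvec'],float).ravel(); c['K']=np.array(c['intrinsics'],float); return c
def D(c): return np.array([c['k1'],0,0,0,0.])
def ray(c,uv,z):
    uv=np.array(uv,float).reshape(-1,1,2); n=cv2.undistortPoints(uv,c['K'],D(c))[:,0]
    d=np.c_[n,np.ones(len(n))]@c['R']; o=-c['R'].T@c['t']
    return o+d*((z-o[2])/d[:,2])[:,None]
def proj(c,P): return cv2.projectPoints(np.array(P,float).reshape(-1,1,3),c['R'],c['t'],c['K'],D(c))[0][:,0]
E
python3 - <<'E'
from h import *
for n in('top','scene'):
    c=cam(n); cv2.imwrite(f'pics/{n}0.png',c['color']); print(n,c['k1'],-c['R'].T@c['t'],c['K'].tolist())
o=bot.get_obs();print(o)
E
```

```text
top -0.18200177987412902 [ 0.40036427 -0.00698842  1.14787975] [[533.9245049002112, 0.0, 278.63047641478414], [0.0, 533.9245049002112, 206.96497363235252], [0.0, 0.0, 1.0]]
scene -0.05596702724518346 [ 0.99374945 -0.49276344  0.72469994] [[455.7668830226863, 0.0, 283.38099456285386], [0.0, 455.7668830226863, 209.88063656447142], [0.0, 0.0, 1.0]]
{'clock': 0.1, 'joint_pos': array([ 1.23999684e+00,  2.41359529e-01,  3.85833461e-03,  1.33519344e+00,
       -7.19210020e-06,  1.57078192e+00]), 'joint_vel': array([ 0.00247445, -0.00290147,  0.00085012,  0.00175613,  0.00013561,
       -0.00126031]), 'tau': array([-7.54516441e-04, -3.73138368e+01,  2.53009397e+01,  1.08430570e-02,
       -6.61251943e-05,  1.35065864e-05]), 'eef_pos': array([0.16220047, 0.47230415, 0.20069086]), 'tool_rot': array([ 8.13874823e-01,  5.81039476e-01, -7.70410833e-04,  5.54411399e-04]), 'ft_force': array([ 0.44667604, -0.16152197, -0.30802964]), 'ft_torque': array([-0.00613654, -0.00040349, -0.01101905]), 'grip_width': 0.08529725345479426}
```

View pics/top0.png

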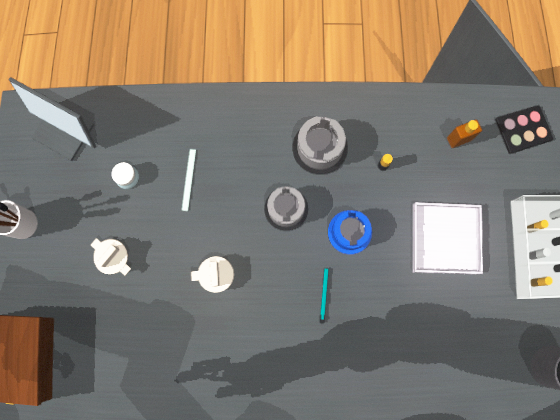

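View pics/scene0.png

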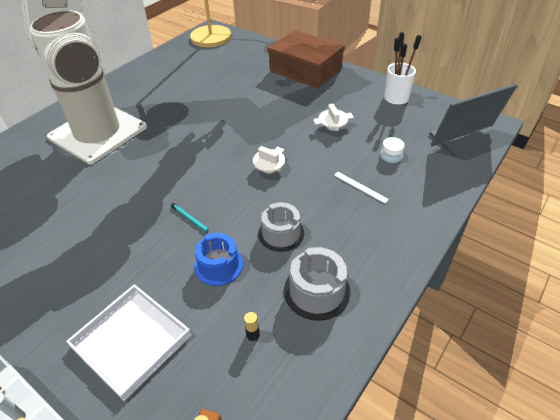

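The top view shows two lids: one at (110,257), with tags at (95,243) and (125,270), and one at (215,274), with a single tag at (194,276). There are three drums: small grey (286,207), large grey (321,142) and blue (350,231). The tray is at (448,238). The small grey drum is the one meant, since it is neither blue nor the larger grey. I'll measure next and confirm with an enlarged crop.

```bash
python3 - <<'E'
from h import *
c=cam('top'); im=c['color']; np.save('c0.npy',im)
a=cv2.resize(im[225:315,70:250],None,fx=4.4,fy=4.4,interpolation=cv2.INTER_CUBIC)
a=cv2.resize(im[230:300,75:245],(790,325),interpolation=cv2.INTER_CUBIC)
b=cv2.resize(im[180:235,255:325],(350,275),interpolation=cv2.INTER_CUBIC)
d=cv2.resize(im[195:280,405:490],(275,275),interpolation=cv2.INTER_CUBIC)
o=np.zeros((600,790,3),np.uint8);o[:325]=a;o[325:,:350]=b;o[325:,360:635]=d;cv2.imwrite('pics/crop1.png',o)
print('axes',ray(c,[[278,207],[378,207],[278,307]],0).round(3).tolist())
for nm,p,z in(('two',(110,257),.03),('one',(215,274),.03),('case',(286,207),.055),('bigcase',(321,142),.06),('tray',(448,238),.022)): print(nm,ray(c,[p],z).round(3))
print('tcp px',proj(c,[.162,.473,.2]),proj(cam('scene'),[[.162,.473,.2],[0,0,0]]))
# light masks
hsv=cv2.cvtColor(im,cv2.COLOR_BGR2HSV)
m=((hsv[...,2]>165)&(hsv[...,1]<70)).astype(np.uint8)
n,l,s,ce=cv2.connectedComponentsWithStats(m)
for i in range(1,n):
    if s[i,4]>60: print(s[i],ce[i].round(1))
E
```

```text
axes [[0.617, 0.015, 0.0], [0.616, -0.205, 0.0], [0.4, 0.015, 0.0]]
two [[0.503 0.375 0.03 ]]
one [[0.469 0.146 0.03 ]]
case [[ 0.606 -0.003  0.055]]
bigcase [[ 0.746 -0.078  0.06 ]]
tray [[ 0.544 -0.352  0.022]]
tcp px [[ 26.40575238 430.78683221]] [[250.06207026   9.4202477 ]
 [ 97.31766142 132.04945244]]
[  11   82   80   64 1307] [ 51.5 113.9]
[298 116  23  41 366] [306.5 136. ]
[323 117  23  44 363] [335.8 139.8]
[505 119  10  10  80] [509.3 123.6]
[511 135  10  10  79] [515.6 139.6]
[182 149  14  62 417] [188.2 179.5]
[111 162  23  27 438] [122.3 173.9]
[268 187  37  37 484] [285.3 205.2]
[ 511  195   49  104 4101] [535.5 246.1]
[  0 200  21  36 175] [ 12.2 216.9]
[ 413  202   70   72 4827] [447.1 238. ]
[  91  238   40   38 1007] [109.9 256.4]
[ 191  256   43   37 1084] [213.7 274.2]
```

View pics/crop1.png

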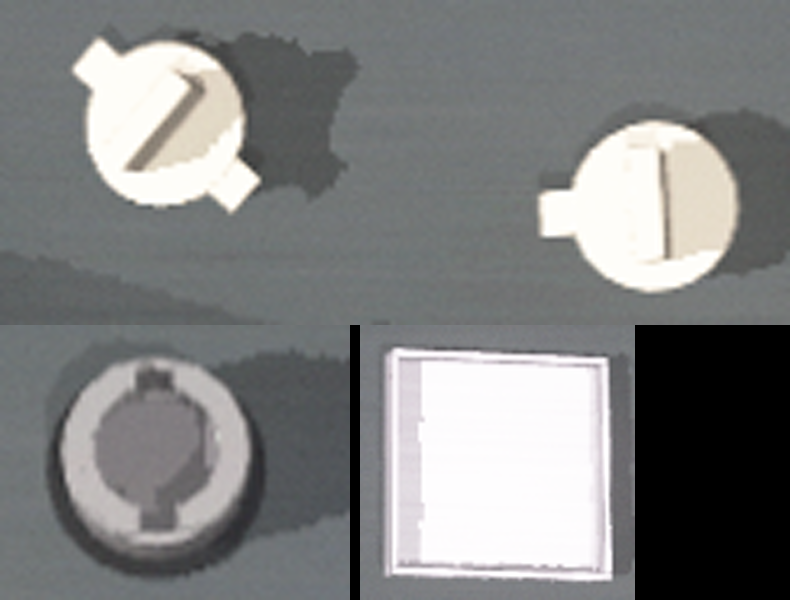

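The crop confirms it. The left lid has two tags, at crop (97,62) and (236,190). The right lid has one, at (540,213). The small grey case has its notches at the top (153,378) and bottom (158,518) of the crop, so its x axis runs close to world x.

```bash
cat >> h.py <<'E'
from scipy.optimize import least_squares
def circ(P,r=None):
    f=lambda p:np.hypot(P[:,0]-p[0],P[:,1]-p[1])-(p[2] if r is None else r)
    s=least_squares(f,[*P[:,:2].mean(0),r or .03],loss='soft_l1',f_scale=.0007); return s.x,np.sqrt(np.mean(s.fun**2))
def lightmask(im,v=165):
    h=cv2.cvtColor(im,cv2.COLOR_BGR2HSV); return ((h[...,2]>v)&(h[...,1]<70)).astype(np.uint8)
def lid(c,box,z=.03,v=130):
    x,y,w,h=box; im=c['color'][y:y+h,x:x+w]
    hs=cv2.cvtColor(im,cv2.COLOR_BGR2LAB)[...,0]; m=(cv2.resize(hs,None,fx=4,fy=4,interpolation=cv2.INTER_CUBIC)>v).astype(np.uint8)
    k=max(cv2.findContours(m,cv2.RETR_EXTERNAL,cv2.CHAIN_APPROX_NONE)[0],key=cv2.contourArea)[:,0]
    P=ray(c,(k+.5)/4-.5+[x,y],z)[:,:2]
    p,e=circ(P); 
    for _ in range(3):
        r=np.hypot(*(P-p[:2]).T); p,e=circ(P[abs(r-p[2])<.003])
    mm=cv2.drawContours(np.zeros_like(m),[k.reshape(-1,1,2)],-1,1,-1); yy,xx=np.nonzero(mm)
    Q=ray(c,(np.c_[xx,yy]+.5)/4-.5+[x,y],z)[:,:2]-p[:2]; r=np.hypot(*Q.T); Q=Q[(r>.041)&(r<.056)]
    a=np.degrees(np.arctan2(Q[:,1],Q[:,0])); return p,e,a
def rect(c,ctr,z,half=.06,s=.0005):
    g=np.arange(-half,half,s); X,Y=np.meshgrid(ctr[0]+g,ctr[1]+g)
    uv=proj(c,np.c_[X.ravel(),Y.ravel(),np.full(X.size,z)]).astype(np.float32).reshape(*X.shape,2)
    return cv2.remap(c['color'],uv[...,0],uv[...,1],cv2.INTER_CUBIC)
E
python3 - <<'E'
from h import *
c=cam('top')
for nm,b in(('two',(85,230,55,55)),('one',(185,248,60,55))):
    p,e,a=lid(c,b); h=np.histogram(a,np.arange(-180,181,20)); print(nm,p.round(4),e.round(5))
    # cluster tag angles
    z=np.exp(1j*np.radians(a)); best=np.angle(z[np.argmax([np.sum(np.real(z*np.conj(q))>.95) for q in z])])
    for d in(0,np.pi):
        s=np.real(z*np.exp(-1j*(best+d)))>.85
        if s.sum()>20: print('  tag',np.degrees(np.angle(z[s].mean())).round(1),s.sum())
ctr=np.array([.606,-.003])
for it in range(3):
    g=cv2.cvtColor(rect(c,ctr,.055),cv2.COLOR_BGR2GRAY).astype(np.float32); pol=cv2.warpPolar(g,(120,360),(120,120),120,cv2.WARP_POLAR_LINEAR) # rows angle, cols .5mm
    gr=np.diff(cv2.GaussianBlur(pol,(5,3),0),axis=1)
    th=np.radians(np.arange(360)+.5)
    out=gr[:,72:90].argmin(1)+72.5
    A=np.c_[out*.0005*np.cos(th),out*.0005*np.sin(th)]
    p,e=circ(A); print('outer',(ctr+p[:2]).round(4),p[2].round(4),e.round(5))
    inn=gr[:,44:62].argmax(1)+44.5; B=np.c_[inn*.0005*np.cos(th),inn*.0005*np.sin(th)]; q,e2=circ(B); print('inner',(ctr+q[:2]).round(4),q[2].round(4),e2.round(5))
    ctr=ctr+p[:2]
pr=pol[:,62:74].mean(1); print('ring profile /10deg',pr.reshape(36,10).mean(1).round(0).tolist())
for a0 in(0,180):
    i=(np.arange(-30,30)+a0)%360; w=np.clip(np.median(pr)-30-pr[i],0,None); print('notch',a0,(np.arange(-30,30)+.5)@w/w.sum(), (w>0).sum())
m=lightmask(c['color']); n,l,s,ce=cv2.connectedComponentsWithStats(m); i=l[238,448]
k=max(cv2.findContours((l==i).astype(np.uint8),0,2)[0],key=cv2.contourArea); R=cv2.minAreaRect(ray(c,k[:,0],.022)[:,:2].astype(np.float32)); print('tray',R)
E
```

```text
two [0.5044 0.3763 0.0391] 0.00064
  tag -128.8 1051
  tag 50.8 974
one [0.4683 0.1462 0.0392] 0.0005
  tag 94.3 1038
outer [ 0.6097 -0.002 ] 0.0404 0.00155
inner [ 0.6105 -0.0025] 0.0261 0.00306
outer [ 0.6113 -0.002 ] 0.0395 0.00141
inner [ 0.6125 -0.0023] 0.0261 0.00261
outer [ 0.6113 -0.002 ] 0.0394 0.00132
inner [ 0.6129 -0.0023] 0.0261 0.00176
ring profile /10deg [106.0, 157.0, 188.0, 189.0, 189.0, 189.0, 189.0, 188.0, 189.0, 189.0, 188.0, 191.0, 189.0, 188.0, 186.0, 189.0, 175.0, 136.0, 134.0, 144.0, 183.0, 188.0, 190.0, 190.0, 190.0, 190.0, 190.0, 190.0, 189.0, 189.0, 189.0, 189.0, 189.0, 189.0, 165.0, 119.0]
notch 0 1.2338764687413097 29
notch 180 3.2452357489458055 28
tray ((0.5443221926689148, -0.3519187867641449), (0.15387141704559326, 0.1523815095424652), 87.65668487548828)
```

```bash
cat >> h.py <<'E'
def st():
    o=bot.get_obs(); q=o['tool_rot']; from scipy.spatial.transform import Rotation as Ro
    M=Ro.from_quat(q).as_matrix(); jaw=np.degrees(np.arctan2(M[1,0],M[0,0])); return o,M,jaw
def plan(x,y,z,jaw,n):
    o,M,j=st(); d=(jaw-j+90)%180-90   # nearest half turn
    print('now',o['eef_pos'].round(4),'jaw',j.round(1),'tilt',np.degrees(np.arccos(-M[2,2])).round(2),'j6',o['joint_pos'][5].round(2),'w',o['grip_width'].round(4),'F',o['ft_force'].round(1),'T',o['ft_torque'].round(2),'t',round(o['clock'],2))
    v=(np.array([x,y,z])-o['eef_pos'])/n/.06
    for i in range(n):
        a=np.radians(j+d*i/n); print(np.round([v[0]*np.cos(a)+v[1]*np.sin(a),v[0]*np.sin(a)-v[1]*np.cos(a),-v[2],-d/n],2).tolist())
E
python3 -c "
from h import *
plan(.504,.376,.12,51,9)"
```

```text
Traceback (most recent call last):
  File "h.py", line 37, in plan
    print('now',o['eef_pos'].round(4),'jaw',j.round(1),'tilt',np.degrees(np.arccos(-M[2,2])).round(2),'j6',o['joint_pos'][5].round(2),'w',o['grip_width'].round(4),'F',o['ft_force'].round(1),'T',o['ft_torque'].round(2),'t',round(o['clock'],2))
                                                                                                                                          ^^^^^^^^^^^^^^^^^^^^^
AttributeError: 'float' object has no attribute 'round'
```

```bash
sed -i "s/o\['grip_width'\].round(4)/round(float(o['grip_width']),4)/" h.py
python3 -c "
from h import *
plan(.504,.376,.12,51,9)"
```

```text
now [0.1623 0.4726 0.2011] jaw 71.0 tilt 0.06 j6 1.57 w 0.0853 F [-0.2  0.2 -0.7] T [0.06 0.04 0.04] t 0.25
[0.04, 0.66, 0.15, 2.23]
[0.06, 0.65, 0.15, 2.23]
[0.09, 0.65, 0.15, 2.23]
[0.11, 0.65, 0.15, 2.23]
[0.14, 0.64, 0.15, 2.23]
[0.16, 0.64, 0.15, 2.23]
[0.19, 0.63, 0.15, 2.23]
[0.21, 0.62, 0.15, 2.23]
[0.24, 0.61, 0.15, 2.23]
```

Call:
{"op": "play_rows", "data": {"deltas": [1,0.04,0.66,0.15,2.2,1,0.06,0.65,0.15,2.2,1,0.09,0.65,0.15,2.2,1,0.11,0.65,0.15,2.2,1,0.14,0.64,0.15,2.2,1,0.16,0.64,0.15,2.2,1,0.19,0.63,0.15,2.2,1,0.21,0.62,0.15,2.2,1,0.24,0.61,0.15,2.2,1,0,0,0,0]}}

```text
clock: 1.5
eef_pos: [0.5133, 0.3738, 0.115]
tool_rot: [0.903, 0.429, -0.001, -0.0]
ft_force: [0.1, 0.3, 0.9]
grip_width: 0.0851
```

```bash
python3 -c "
from h import *
plan(.5045,.3763,.033,51,6)"
```

```text
now [0.5133 0.3738 0.115 ] jaw 50.8 tilt 0.16 j6 1.31 w 0.0851 F [0.1 0.3 0.9] T [ 0.03  0.05 -0.03] t 1.5
[-0.01, -0.02, 0.23, -0.04]
[-0.01, -0.02, 0.23, -0.04]
[-0.01, -0.02, 0.23, -0.04]
[-0.01, -0.02, 0.23, -0.04]
[-0.01, -0.02, 0.23, -0.04]
[-0.01, -0.02, 0.23, -0.04]
```

Call:
{"op": "play_rows", "data": {"deltas": [1,-0.06,-0.14,0.1,0,1,0,0,0.3,0,1,0,0,0.3,0,1,0,0,0.3,0,1,0,0,0.2,0,1,0,0,0,0]}}

```text
clock: 2.25
eef_pos: [0.4952, 0.3798, 0.0414]
tool_rot: [0.901, 0.433, -0.003, -0.001]
ft_force: [0.4, 0.9, -0.1]
grip_width: 0.0853
```

```bash
python3 -c "
from h import *
plan(.5045,.3763,.033,51,2)"
```

```text
now [0.4952 0.3798 0.0414] jaw 51.3 tilt 0.34 j6 1.33 w 0.0853 F [ 0.4  0.9 -0.1] T [ 0.02  0.01 -0.02] t 2.25
[0.03, 0.08, 0.07, 0.15]
[0.03, 0.08, 0.07, 0.15]
```

Call:
{"op": "play_rows", "data": {"deltas": [1,0.04,0.1,0.0,0,1,0.02,0.05,0.1,0,1,0,0,0,0]}}

```text
clock: 2.62
eef_pos: [0.5059, 0.378, 0.0371]
tool_rot: [0.901, 0.433, -0.001, -0.001]
ft_force: [0.2, 0.4, 0.1]
grip_width: 0.0854
```

```bash
python3 -c "
from h import *
plan(.5045,.3763,.033,51,1)"
```

```text
now [0.5059 0.378  0.0371] jaw 51.4 tilt 0.2 j6 1.31 w 0.0854 F [0.2 0.4 0.1] T [-0.    0.   -0.05] t 2.62
[-0.04, -0.0, 0.07, 0.35]
```

Call:
{"op": "play_rows", "data": {"deltas": [1,-0.04,0,0.05,0.3,0.5,0,0,0.02,0,0,0,0,0,0,0,0,0,0,0,0,0,0,0,0,0,0,0,0,0,0,0,0,0,0]}}

```text
clock: 3.5
eef_pos: [0.5047, 0.376, 0.0332]
tool_rot: [0.903, 0.431, -0.0, -0.002]
ft_force: [-0.8, -0.2, 1.0]
grip_width: 0.0001
```

```bash
python3 -c "
from h import *
plan(.505,.3763,.12,51,2)
c=cam('scene');cv2.imwrite('pics/g1.png',cv2.resize(c['color'][20:220,180:480],None,fx=2,fy=2))"
```

```text
now [0.5047 0.376  0.0332] jaw 51.0 tilt 0.19 j6 1.32 w 0.0001 F [-0.8 -0.2  1. ] T [-0.03 -0.05 -0.05] t 3.5
[0.0, 0.0, -0.72, 0.0]
[0.0, 0.0, -0.72, 0.0]
```

View pics/g1.png

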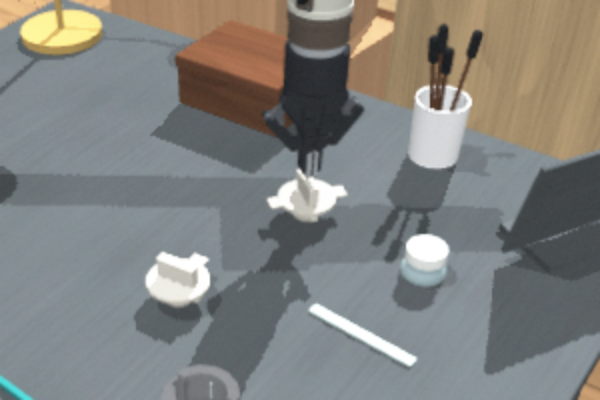

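The picture shows the shut fingers at about (312,165) in the crop, with the bar at (305,185) in front of them, so the grasp missed. I'll re-measure both in the images.

```bash
python3 - <<'E'
from h import *
o,M,j=st(); p=o['eef_pos']
out=[]
for n in('scene','top'):
    c=cam(n); t=proj(c,[p,p-M[:,2]*.019,[.5045,.3763,.03],[.5045,.3763,.056]]); print(n,t.round(1).tolist())
    u,v=t[0].astype(int); im=c['color'][max(v-45,0):v+45,max(u-60,0):u+60]; u0,v0=max(u-60,0),max(v-45,0)
    im=cv2.resize(im,None,fx=4.4,fy=4.4,interpolation=cv2.INTER_CUBIC)[:396]
    for q,col in zip(t,((0,0,255),(0,255,0),(255,0,0),(255,0,255))): cv2.circle(im,tuple(int(x) for x in (q-[u0,v0]+.5)*4.4),3,col,-1)
    out.append(cv2.resize(im,(395,396*395//im.shape[1])))
h=max(i.shape[0] for i in out); cv2.imwrite('pics/g2.png',np.hstack([cv2.copyMakeBorder(i,0,h-i.shape[0],0,0,0) for i in out]))
E
```

```text
scene [[333.1, 116.3], [333.6, 110.2], [333.0, 117.3], [333.7, 108.8]]
top [[109.2, 256.0], [106.3, 255.1], [109.6, 256.2], [105.6, 255.0]]
```

View pics/g2.png

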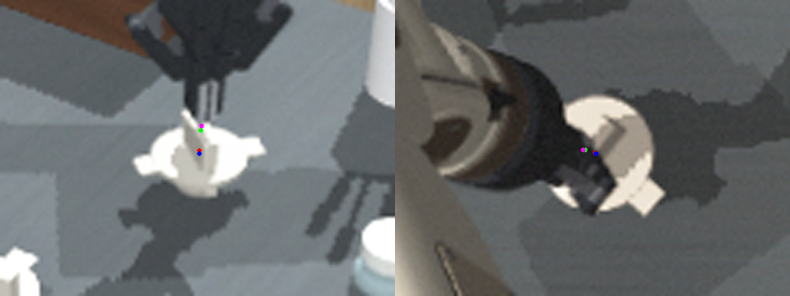

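The lid is still at its measured spot, in both views. The seen fingertips are at scene crop (207,115) and top crop (590,205). The reported TCP projects about 11 px lower in the scene crop and about 16 px higher in the top crop, so the arm's reported pose and the cameras disagree by around 3 cm. I'll lift and triangulate the tips.

Call:
{"op": "play_rows", "data": {"deltas": [0,0,0,-0.6,0,0,0,0,-0.6,0,0,0,0,0,0,0,0,0,0,0]}}

```text
clock: 4.15
eef_pos: [0.504, 0.3751, 0.1053]
tool_rot: [0.903, 0.43, -0.002, -0.001]
ft_force: [-0.6, -0.6, 0.3]
grip_width: 0.0
```

```bash
python3 - <<'E'
from h import *
o,M,j=st(); p=o['eef_pos'];print(p,j,o['joint_pos'])
out=[]
for n in('scene','top'):
    c=cam(n); t=proj(c,[p,p-M[:,2]*.05]); print(n,t.round(1).tolist())
    u,v=t[0].astype(int); u0,v0=max(u-40,0),max(v-30,0); print(u0,v0)
    im=cv2.resize(c['color'][v0:v0+75,u0:u0+80],(400,375),interpolation=cv2.INTER_CUBIC)
    im=cv2.convertScaleAbs(im,alpha=1.6,beta=10)
    for q,col in zip(t,((0,0,255),(0,255,0))): cv2.circle(im,tuple(int(x) for x in (q-[u0,v0]+.5)*5),3,col,-1)
    out.append(im)
cv2.imwrite('pics/g3.png',np.hstack(out))
E
```

```text
[0.50399599 0.37514375 0.10528679] 50.998592968511964 [0.63810059 0.54943928 0.21366683 1.23846967 0.00333178 1.31880293]
scene [[334.4, 92.3], [335.8, 74.3]]
294 62
top [[98.0, 252.9], [89.1, 250.1]]
58 222
```

View pics/g3.png

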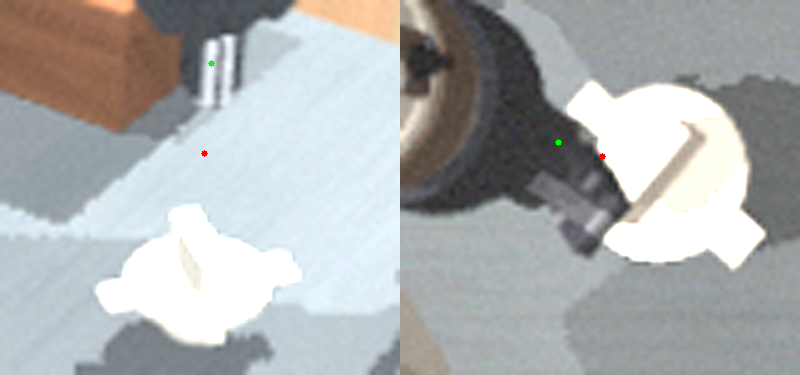

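```bash
python3 - <<'E'
from h import *
s=cam('scene');t=cam('top')
def tri(a,b):
    P=[np.c_[c['R'],c['t']] for c in(s,t)]
    n=[cv2.undistortPoints(np.array([[q]],float),c['K'],D(c)).reshape(2,1) for q,c in((a,s),(b,t))]
    X=cv2.triangulatePoints(P[0],P[1],n[0],n[1]).ravel();X=X[:3]/X[3];return X,proj(s,X)-a,proj(t,X)-b
for b in((99,264.8),(97,263),(100,262),(98,267)): print(tri((337.4,83.4),b))
E
```

```text
(array([0.49180375, 0.37731693, 0.12067345]), array([[-6.31497595,  1.54105283]]), array([[-4.98369403, -6.63280958]]))
(array([0.49318036, 0.3799705 , 0.12044403]), array([[-5.28115802,  1.32505581]]), array([[-4.1743794 , -5.52907877]]))
(array([0.49581943, 0.37309403, 0.12447483]), array([[-5.74955639,  1.42515962]]), array([[-4.53027032, -6.01140623]]))
(array([0.4885295 , 0.38109352, 0.11745607]), array([[-6.7026583 ,  1.61785066]]), array([[-5.29753415, -7.06491579]]))
```

The triangulation residual is about 6 px, so those tip pixels don't correspond. A touch on free desk will give the z offset directly, and both views of the tip at z=0 will give xy. I'll go to the free lit spot at (0.49,0.26).

```bash
python3 -c "
from h import *
plan(.49,.26,.07,51,4)"
```

```text
now [0.5038 0.375  0.1048] jaw 51.0 tilt 0.32 j6 1.32 w -0.0001 F [0.2 0.5 0.1] T [ 0.01 -0.08  0.01] t 4.35
[-0.41, 0.26, 0.15, 0.0]
[-0.41, 0.26, 0.15, 0.0]
[-0.41, 0.26, 0.15, 0.0]
[-0.41, 0.26, 0.15, 0.0]
```

Call:
{"op": "play_rows", "data": {"deltas": [0,-0.41,0.26,0,0,0,-0.41,0.26,0,0,0,-0.41,0.26,0.2,0,0,-0.41,0.26,0.2,0,0,0,0,0.4,0,0,0,0,0.2,0,0,0,0,0,0]}}

```text
clock: 5.22
eef_pos: [0.4866, 0.2545, 0.0382]
tool_rot: [0.902, 0.431, -0.007, -0.001]
ft_force: [-0.0, -0.1, 0.2]
grip_width: 0.0
```

```bash
python3 -c "
from h import *
plan(.49,.26,.03,51,1)"
```

```text
now [0.4866 0.2545 0.0382] jaw 51.1 tilt 0.76 j6 1.16 w 0.0 F [-0.  -0.1  0.2] T [ 0.03 -0.03  0.06] t 5.22
[0.11, -0.01, 0.14, 0.05]
```

Call:
{"op": "play_rows", "data": {"deltas": [0,0,0,0.1,0,0,0,0,0.1,0,0,0,0,0.1,0,0,0,0,0.08,0,0,0,0,0,0]}}

```text
clock: 5.85
eef_pos: [0.4875, 0.2562, 0.0153]
tool_rot: [0.902, 0.432, -0.005, -0.001]
ft_force: [0.2, 0.5, 0.1]
grip_width: -0.0
```

```bash
python3 - <<'E'
from h import *
o,M,j=st(); p=o['eef_pos'];print(p,o['ft_force'])
out=[]
for n in('scene','top'):
    c=cam(n); t=proj(c,[p,p-M[:,2]*.05]); print(n,t.round(1).tolist())
    u,v=t[0].astype(int); u0,v0=max(u-40,0),max(v-40,0); print(u0,v0)
    im=cv2.resize(c['color'][v0:v0+75,u0:u0+80],(400,375),interpolation=cv2.INTER_CUBIC)
    im=cv2.convertScaleAbs(im,alpha=1.5,beta=20); cv2.circle(im,tuple(int(x) for x in (t[0]-[u0,v0]+.5)*5),3,(0,0,255),-1)
    out.append(im)
cv2.imwrite('pics/g4.png',np.hstack(out))
E
```

```text
[0.48751335 0.25622164 0.01526614] [0.223423   0.4957689  0.14903367]
scene [[301.5, 142.9], [301.9, 126.5]]
261 102
top [[165.3, 265.2], [159.7, 263.0]]
125 225
```

View pics/g4.png

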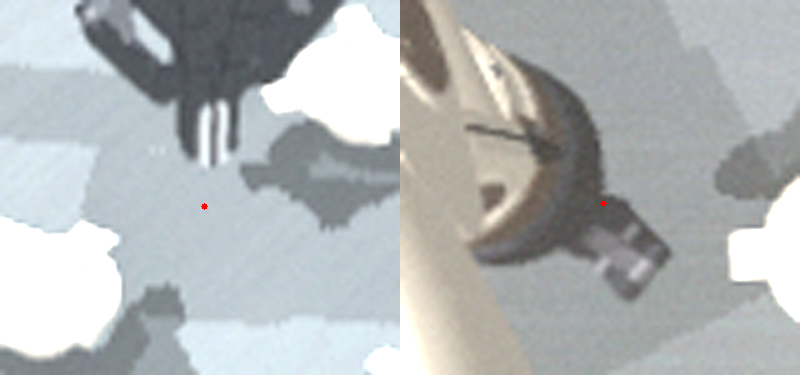

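```bash
python3 - <<'E'
from h import *
s=cam('scene');t=cam('top')
for z in(0,.015,.03,.04,.05):
    a=ray(s,[(303.6,134.6)],z); print(z,a.round(3),'top px',proj(t,a).round(1),'crop',((proj(t,a)-[125,225]+.5)*5+[400,0]).round(0))
print(t['rvec'],t['tvec'],s['rvec'],s['tvec'])
E
```

```text
0 [[0.461 0.304 0.   ]] top px [[145.  277.5]] crop [[503. 265.]]
0.015 [[0.473 0.288 0.015]] top px [[150.8 272.1]] crop [[532. 238.]]
0.03 [[0.484 0.271 0.03 ]] top px [[156.8 266.5]] crop [[561. 210.]]
0.04 [[0.491 0.26  0.04 ]] top px [[160.9 262.7]] crop [[582. 191.]]
0.05 [[0.498 0.249 0.05 ]] top px [[165.  258.8]] crop [[603. 171.]]
[ 2.11453875 -2.11691522  0.17913479] [0.01297014 0.60616138 1.05374023] [ 2.28957958  0.7387739  -0.31730613] [-0.49931735 -0.20886684  1.20938025]
```

In the top view, the block at crop (640,250) fits a finger knuckle and hides the tips. The scene tip at (213,163) gives (0.491,0.260) at z=0.04. So the tips sit about 25 mm higher than reported, with xy agreeing to about 4 mm. That also explains closing just above the bar. I'll confirm by touching the desk gently.

Call:
{"op": "play_rows", "data": {"deltas": [0,0,0,0.1,0,0,0,0,0.1,0,0,0,0,0.08,0,0,0,0,0.06,0,0,0,0,0,0]}}

```text
clock: 6.68
eef_pos: [0.4878, 0.2562, -0.0059]
tool_rot: [0.902, 0.432, -0.005, -0.001]
ft_force: [0.3, 1.5, 0.1]
grip_width: 0.0002
```

Call:
{"op": "play_rows", "data": {"deltas": [0,0,0,0.08,0,0,0,0,0.07,0,0,0,0,0.0,0]}}

```text
clock: 7.05
eef_pos: [0.4879, 0.2563, -0.0155]
tool_rot: [0.902, 0.432, -0.004, -0.001]
ft_force: [0.1, 0.7, -0.1]
grip_width: -0.0002
```

Call:
{"op": "play_rows", "data": {"deltas": [0,0,0,0.05,0,0,0,0,0.04,0,0,0,0,0.0,0]}}

```text
clock: 7.42
eef_pos: [0.4879, 0.2563, -0.0211]
tool_rot: [0.902, 0.432, -0.004, -0.001]
ft_force: [-0.9, -0.4, 0.3]
grip_width: -0.0001
```

Call:
{"op": "play_rows", "data": {"deltas": [0,0,0,0.04,0,0,0,0,0.03,0,0,0,0,0.0,0]}}

```text
clock: 7.8
eef_pos: [0.4881, 0.2564, -0.0255]
tool_rot: [0.902, 0.432, -0.004, -0.001]
ft_force: [0.0, 0.6, 0.2]
grip_width: 0.0002
```

```bash
python3 - <<'E'
from h import *
o,M,j=st(); p=o['eef_pos'];print(p,o['ft_force'],o['joint_pos'].round(3))
c=cam('scene'); c2=cam('scene'); v=cam('top')
im=cv2.convertScaleAbs(cv2.resize(c['color'][100:180,255:355],(800,600)[::1],interpolation=cv2.INTER_CUBIC)[:,:],alpha=1.4,beta=10); cv2.imwrite('pics/g5.png',im)
print(proj(c,[[p[0],p[1],0]]))
E
```

```text
[ 0.48805728  0.25639921 -0.02546924] [0.03718832 0.58208261 0.19837852] [ 0.482  0.546 -0.177  0.856  0.002  1.161]
[[301.6164947  147.74155274]]
```

View pics/g5.png

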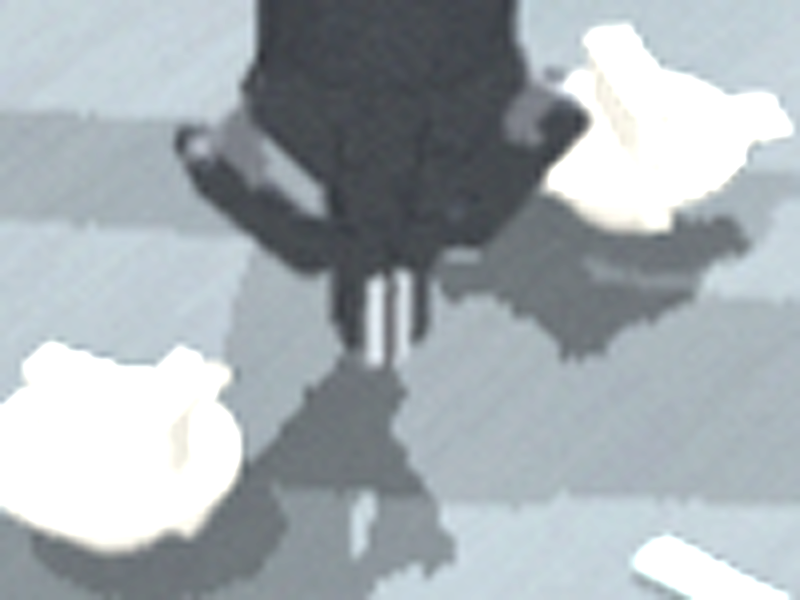

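The tip, at px (303.1,148.3), meets its own shadow on the desk. So true z is about reported + 0.025. I'll step a little further to feel the contact.

Call:
{"op": "play_rows", "data": {"deltas": [0,0,0,0.03,0,0,0,0,0.02,0,0,0,0,0.0,0]}}

```text
clock: 8.32
eef_pos: [0.4882, 0.2565, -0.0284]
tool_rot: [0.902, 0.432, -0.004, -0.001]
ft_force: [0.2, 0.6, 0.2]
grip_width: 0.0002
```

```bash
python3 - <<'E'
from h import *
o,M,j=st(); p=o['eef_pos'];print(p,o['ft_force'])
s=cam('scene'); print('tip at -.0255 pose:')
for z in(0,.001,.002,.003): print(z,ray(s,[(303.1,148.3)],z).round(4),'minus front edge',(ray(s,[(303.1,148.3)],z)[0,:2]-np.array([.777,-.629])*.011).round(4))
E
```

```text
[ 0.48820956  0.25650108 -0.02836843] [0.21757728 0.57018064 0.16965627]
tip at -.0255 pose:
0 [[0.4924 0.2567 0.    ]] minus front edge [0.4838 0.2636]
0.001 [[0.4931 0.2557 0.001 ]] minus front edge [0.4845 0.2626]
0.002 [[0.4938 0.2546 0.002 ]] minus front edge [0.4852 0.2616]
0.003 [[0.4945 0.2536 0.003 ]] minus front edge [0.4859 0.2605]
```

Call:
{"op": "play_rows", "data": {"deltas": [0,0,0,0.03,0,0,0,0,0.02,0,0,0,0,0.0,0]}}

```text
clock: 8.75
eef_pos: [0.4887, 0.2568, -0.0294]
tool_rot: [0.902, 0.432, -0.003, -0.001]
ft_force: [-0.3, -0.2, -0.8]
grip_width: -0.0003
```

Call:
{"op": "play_rows", "data": {"deltas": [0,0,0,0.04,0,0,0,0,0.0,0]}}

```text
clock: 9.0
eef_pos: [0.4893, 0.2571, -0.0293]
tool_rot: [0.902, 0.432, -0.002, -0.001]
ft_force: [-1.0, -0.4, 0.4]
grip_width: 0.0001
```

```bash
python3 - <<'E'
from h import *
o,M,j=st(); print(o['eef_pos'],o['ft_force'],o['tau'].round(2),o['joint_pos'].round(4),o['joint_vel'].round(3))
E
```

```text
[ 0.48927135  0.25710726 -0.02932555] [-0.95076337 -0.36489072  0.3717091 ] [-0.000e+00 -4.614e+01  1.965e+01  1.300e-01  1.000e-02  0.000e+00] [ 0.4825  0.5504 -0.182   0.8422  0.0022  1.1607] [-0.001 -0.01   0.007  0.011  0.001 -0.001]
```

Call:
{"op": "play_rows", "data": {"deltas": [0,0,0,-0.1,0,0,0,0,0,0]}}

```text
clock: 9.25
eef_pos: [0.4894, 0.2572, -0.0233]
tool_rot: [0.902, 0.432, -0.002, -0.001]
ft_force: [0.2, 0.3, 0.4]
grip_width: 0.0002
```

```bash
python3 - <<'E'
from h import *
o,M,j=st(); print(o['eef_pos'],o['ft_force'],o['tau'].round(2),o['joint_pos'].round(4),o['joint_vel'].round(3))
plan(.468,.146,.08,94.3,8)
E
```

```text
[ 0.48937194  0.25716365 -0.02334109] [0.18308984 0.32078141 0.3810078 ] [ 0.000e+00 -4.581e+01  1.973e+01  1.300e-01  1.000e-02 -0.000e+00] [ 0.4825  0.5426 -0.1764  0.8556  0.0022  1.1607] [-0.001  0.013 -0.011 -0.002  0.002  0.002]
now [ 0.4894  0.2572 -0.0233] jaw 51.1 tilt 0.26 j6 1.16 w 0.0002 F [0.2 0.3 0.4] T [ 0.05  0.01 -0.  ] t 9.25
[-0.21, 0.11, -0.22, -5.39]
[-0.22, 0.09, -0.22, -5.39]
[-0.23, 0.07, -0.22, -5.39]
[-0.23, 0.05, -0.22, -5.39]
[-0.23, 0.03, -0.22, -5.39]
[-0.24, 0.0, -0.22, -5.39]
[-0.24, -0.02, -0.22, -5.39]
[-0.23, -0.04, -0.22, -5.39]
```

Position stops at reported z=-0.029 with no force reading. Corrected for the fingers' front edge, the scene view gives an offset of 30 ± 2 mm in z and about 1 mm in xy. I'll use true z = reported + 0.030 and go back to lid two, with a reported grasp z of about 0.004.

Call:
{"op": "play_rows", "data": {"deltas": [0.5,0,0,-0.7,0,1,0,0,-0.7,0,1,0.42,-0.26,-0.1,0,1,0.42,-0.26,0,0,1,0.42,-0.26,0,0,1,0.42,-0.26,0,0,1,0,0,0,0,1,0,0,0,0]}}

```text
clock: 10.25
eef_pos: [0.5036, 0.3763, 0.0656]
tool_rot: [0.902, 0.431, -0.005, -0.001]
ft_force: [0.3, 0.2, 0.0]
grip_width: 0.0852
```

```bash
python3 -c "
from h import *
plan(.5045,.3763,.004,51,1)"
```

```text
now [0.5036 0.3763 0.0656] jaw 51.0 tilt 0.56 j6 1.32 w 0.0852 F [0.3 0.2 0. ] T [ 0.02 -0.02  0.  ] t 10.25
[0.01, 0.01, 1.03, 0.03]
```

Call:
{"op": "play_rows", "data": {"deltas": [1,0.01,0.01,0.2,0,1,0,0,0.25,0,1,0,0,0.25,0,1,0,0,0.2,0,1,0,0,0.1,0,1,0,0,0,0]}}

```text
clock: 11.0
eef_pos: [0.5026, 0.3722, -0.0005]
tool_rot: [0.903, 0.429, -0.007, 0.0]
ft_force: [-0.0, 0.5, 1.2]
grip_width: 0.0855
```

```bash
python3 -c "
from h import *
plan(.5045,.3763,.004,51,1)"
```

```text
now [ 5.026e-01  3.722e-01 -5.000e-04] jaw 50.8 tilt 0.84 j6 1.32 w 0.0855 F [-0.   0.5  1.2] T [ 0.03 -0.04  0.01] t 11.0
[0.07, -0.02, -0.08, -0.16]
```

Call:
{"op": "play_rows", "data": {"deltas": [1,0.07,-0.02,-0.08,-0.2,0.5,0,0,0,0,0,0,0,0,0,0,0,0,0,0,0,0,0,0,0,0,0,0,0,0,0,0,0,0,0]}}

```text
clock: 11.88
eef_pos: [0.5057, 0.3776, 0.0065]
tool_rot: [0.902, 0.431, -0.006, -0.0]
ft_force: [-0.4, 0.5, -1.0]
grip_width: 0.0125
```

```bash
python3 -c "
from h import *
plan(.5443,-.3519,.06,90-2,10)"
```

```text
now [0.5057 0.3776 0.0065] jaw 51.1 tilt 0.64 j6 1.32 w 0.0125 F [-0.4  0.5 -1. ] T [ 0.02 -0.04  0.09] t 11.88
[-0.91, 0.81, -0.09, -3.69]
[-0.96, 0.75, -0.09, -3.69]
[-1.0, 0.69, -0.09, -3.69]
[-1.04, 0.62, -0.09, -3.69]
[-1.08, 0.56, -0.09, -3.69]
[-1.12, 0.49, -0.09, -3.69]
[-1.15, 0.41, -0.09, -3.69]
[-1.17, 0.34, -0.09, -3.69]
[-1.19, 0.26, -0.09, -3.69]
[-1.2, 0.18, -0.09, -3.69]
```

The grip holds at 12.5 mm. I'll lift and carry high over the other things to the tray.

Call:
{"op": "play_rows", "data": {"deltas": [0,0,0,-0.4,0,0,0,0,-0.6,0,0,0,0,-0.6,0,0,0,0,-0.6,0,0,-0.25,0.22,0,0,0,-0.5,0.45,0,0,0,-0.5,0.45,0,0,0,-0.5,0.45,0,0,0,-0.5,0.45,0,0,0,-0.5,0.45,0,0]}}

```text
clock: 13.12
eef_pos: [0.5132, 0.1464, 0.1344]
tool_rot: [0.901, 0.433, -0.013, 0.001]
ft_force: [0.2, 0.3, -0.8]
grip_width: 0.0124
```

```bash
python3 -c "
from h import *
plan(.5443,-.3519,.12,51,12)"
```

```text
now [0.5132 0.1464 0.1344] jaw 51.3 tilt 1.49 j6 0.96 w 0.0124 F [ 0.2  0.3 -0.8] T [-0.01 -0.07  0.  ] t 13.12
[-0.51, 0.47, 0.02, 0.02]
[-0.51, 0.47, 0.02, 0.02]
[-0.51, 0.47, 0.02, 0.02]
[-0.51, 0.47, 0.02, 0.02]
[-0.51, 0.47, 0.02, 0.02]
[-0.51, 0.47, 0.02, 0.02]
[-0.51, 0.47, 0.02, 0.02]
[-0.51, 0.47, 0.02, 0.02]
[-0.51, 0.47, 0.02, 0.02]
[-0.51, 0.47, 0.02, 0.02]
[-0.51, 0.47, 0.02, 0.02]
[-0.51, 0.47, 0.02, 0.02]
```

Call:
{"op": "play_rows", "data": {"deltas": [0,-0.51,0.47,0.02,0,0,-0.51,0.47,0.02,0,0,-0.51,0.47,0.02,0,0,-0.51,0.47,0.02,0,0,-0.51,0.47,0.02,0,0,-0.51,0.47,0.02,0,0,-0.51,0.47,0.02,0,0,-0.51,0.47,0.02,0,0,-0.51,0.47,0.02,0,0,-0.51,0.47,0.02,0,0,-0.3,0.3,0.02,0,0,0,0,0,0]}}

```text
clock: 14.62
eef_pos: [0.5209, -0.3174, 0.106]
tool_rot: [0.904, 0.427, -0.026, -0.008]
ft_force: [-1.7, 0.0, -0.4]
grip_width: 0.0129
```

```bash
python3 -c "
from h import *
plan(.5443,-.3519,.03,51,2)"
```

```text
now [ 0.5209 -0.3174  0.106 ] jaw 50.6 tilt 3.16 j6 0.16 w 0.0129 F [-1.7  0.  -0.4] T [ 0.05 -0.03 -0.07] t 14.62
[-0.1, 0.33, 0.63, -0.2]
[-0.1, 0.33, 0.63, -0.2]
```

Call:
{"op": "play_rows", "data": {"deltas": [0,-0.1,0.33,0.2,0,0,-0.1,0.33,0.3,0,0,0,0,0.3,0,0,0,0,0.3,0,0,0,0,0,0]}}

```text
clock: 15.25
eef_pos: [0.5345, -0.3476, 0.0322]
tool_rot: [0.903, 0.428, -0.029, -0.014]
ft_force: [0.2, 0.4, -0.9]
grip_width: 0.0125
```

```bash
python3 -c "
from h import *
plan(.5443,-.3519,.0115,51,2); print(st()[1][:,2], st()[0]['joint_pos'])"
```

```text
now [ 0.5345 -0.3476  0.0322] jaw 50.7 tilt 3.67 j6 0.13 w 0.0125 F [ 0.2  0.4 -0.9] T [ 0.06 -0.06 -0.  ] t 15.25
[0.02, 0.09, 0.17, -0.15]
[0.02, 0.09, 0.17, -0.15]
[-6.40224972e-02  1.53872198e-04 -9.97948444e-01] [-0.55895053  0.66634161  0.21812999  1.17700333 -0.03382692  0.1287263 ]
```

Call:
{"op": "play_rows", "data": {"deltas": [0,0.02,0.09,0.12,0,0,0.02,0.09,0.1,0,0,0,0,0.06,0,0,0,0,0,0]}}

```text
clock: 15.75
eef_pos: [0.5448, -0.3524, 0.0154]
tool_rot: [0.903, 0.428, -0.028, -0.013]
ft_force: [-0.2, -0.5, -0.5]
grip_width: 0.0131
```

```bash
python3 -c "
from h import *
plan(.5443,-.3519,.0115,51,2); print(st()[0]['tau'])"
```

```text
now [ 0.5448 -0.3524  0.0154] jaw 50.8 tilt 3.56 j6 0.13 w 0.0131 F [-0.2 -0.5 -0.5] T [-0.03 -0.07  0.03] t 15.75
[0.0, -0.01, 0.03, -0.11]
[0.0, -0.01, 0.03, -0.11]
[ 2.91894731e-02 -5.55861211e+01  2.31726784e+01  3.45722018e-01
 -1.12902315e-01 -2.42994702e-04]
```

Call:
{"op": "play_rows", "data": {"deltas": [0,0,0,0.05,0,0,0,0,0,0,0.3,0,0,0,0,1,0,0,0,0,1,0,0,0,0,1,0,0,0,0]}}

```text
clock: 16.5
eef_pos: [0.5453, -0.353, 0.0137]
tool_rot: [0.903, 0.428, -0.028, -0.012]
ft_force: [-0.0, 0.1, 0.3]
grip_width: 0.0785
```

Call:
{"op": "play_rows", "data": {"deltas": [1,0,0,-0.3,0,1,0,0,-0.5,0,1,0,0,-0.5,0,1,0,0,-0.4,0,1,0,0,0,0]}}

```text
clock: 17.12
eef_pos: [0.5511, -0.3525, 0.1175]
tool_rot: [0.903, 0.428, -0.028, -0.013]
ft_force: [-0.6, 0.0, -0.9]
grip_width: 0.0853
```

```bash
python3 - <<'E'
from h import *
plan(.468,.146,.1,94.3,12); print(st()[1][:,2])
t=cam('top'); s=cam('scene')
a=cv2.resize(t['color'][190:290,395:495],(400,400)); b=cv2.resize(s['color'][270:400,60:200],(400,400)); cv2.imwrite('pics/tray.png',np.hstack([a,b]))
E
```

```text
now [ 0.5511 -0.3525  0.1175] jaw 50.8 tilt 3.52 j6 0.13 w 0.0853 F [-0.6  0.  -0.9] T [-0.05 -0.08 -0.03] t 17.12
[0.46, -0.53, 0.02, -3.63]
[0.5, -0.5, 0.02, -3.63]
[0.53, -0.46, 0.02, -3.63]
[0.55, -0.43, 0.02, -3.63]
[0.58, -0.39, 0.02, -3.63]
[0.6, -0.36, 0.02, -3.63]
[0.63, -0.32, 0.02, -3.63]
[0.64, -0.28, 0.02, -3.63]
[0.66, -0.24, 0.02, -3.63]
[0.67, -0.19, 0.02, -3.63]
[0.69, -0.15, 0.02, -3.63]
[0.69, -0.11, 0.02, -3.63]
[-0.06142947 -0.0013505  -0.99811051]
```

View pics/tray.png

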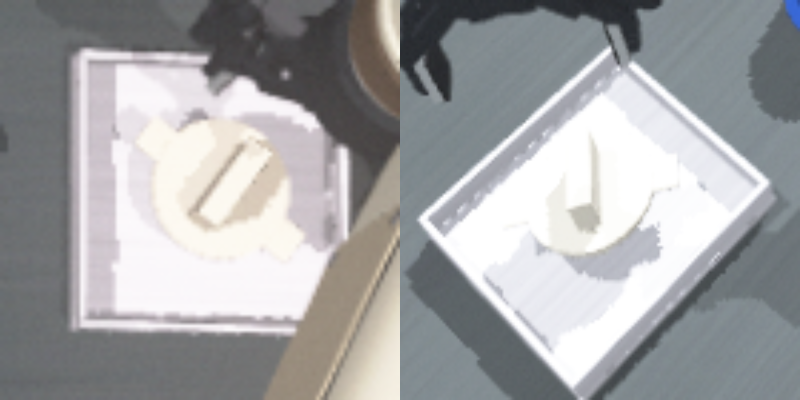

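The lid with two tags stands upright in the tray, disc at crop (218,190). Now the lid with one tag.

Call:
{"op": "play_rows", "data": {"deltas": [1,0.46,-0.53,0,-3.6,1,0.5,-0.5,0,-3.6,1,0.53,-0.46,0,-3.6,1,0.55,-0.43,0,-3.6,1,0.58,-0.39,0,-3.6,1,0.6,-0.36,0,-3.6,1,0.63,-0.32,0,-3.6,1,0.64,-0.28,0,-3.6,1,0.66,-0.24,0,-3.6,1,0.67,-0.19,0,-3.6,1,0.4,-0.1,0,-3.6,1,0,0,0,0]}}

```text
clock: 18.73
eef_pos: [0.4553, 0.1013, 0.1015]
tool_rot: [0.697, 0.715, -0.033, -0.039]
ft_force: [-0.2, -0.1, -0.2]
grip_width: 0.0855
```

```bash
python3 - <<'E'
from h import *
plan(.468,.146,.06,94.3,2); print(st()[1][:,2])
E
```

```text
now [0.4553 0.1013 0.1015] jaw 91.5 tilt 5.8 j6 0.17 w 0.0855 F [-0.2 -0.1 -0.2] T [-0.05 -0.1   0.01] t 18.73
[0.37, 0.12, 0.35, -1.42]
[0.37, 0.12, 0.35, -1.42]
[-0.10082857  0.00681908 -0.99488044]
```

The tilt has grown to 5.8°, because fast rows accumulate orientation error. I'll see whether slow rows or direction changes affect it while approaching.

Call:
{"op": "play_rows", "data": {"deltas": [1,0.12,0.04,0,0,1,0.12,0.04,0,0,1,0.12,0.04,0,0,1,0.12,0.04,0,0,1,0,0,0,0]}}

```text
clock: 19.35
eef_pos: [0.4646, 0.1298, 0.0989]
tool_rot: [0.699, 0.713, -0.034, -0.039]
ft_force: [-0.1, -0.4, -0.6]
grip_width: 0.0852
```

Call:
{"op": "play_rows", "data": {"deltas": [1,0,0.8,0,0,1,0,0,0,0]}}

```text
clock: 19.6
eef_pos: [0.5119, 0.1305, 0.093]
tool_rot: [0.699, 0.713, -0.035, -0.04]
ft_force: [-0.7, -0.2, 0.3]
grip_width: 0.0854
```

Call:
{"op": "play_rows", "data": {"deltas": [1,0,-0.8,0,0,1,0,0,0,0]}}

```text
clock: 19.85
eef_pos: [0.4609, 0.1285, 0.0966]
tool_rot: [0.699, 0.713, -0.038, -0.041]
ft_force: [0.8, 0.3, 0.7]
grip_width: 0.0855
```

Call:
{"op": "play_rows", "data": {"deltas": [1,0,0,0,-10,1,0,0,0,10,1,0,0,0,0]}}

```text
clock: 20.23
eef_pos: [0.461, 0.1283, 0.098]
tool_rot: [0.698, 0.714, -0.037, -0.04]
ft_force: [-0.5, -0.5, 0.2]
grip_width: 0.085
```

Call:
{"op": "play_rows", "data": {"deltas": [1,0,0,-0.9,0,1,0,0,0,0]}}

```text
clock: 20.48
eef_pos: [0.4668, 0.1279, 0.153]
tool_rot: [0.696, 0.716, -0.037, -0.041]
ft_force: [0.7, -0.0, -0.9]
grip_width: 0.0848
```

Call:
{"op": "play_rows", "data": {"deltas": [1,0,0,0.2,0,1,0,0,0.2,0,1,0,0,0.2,0,1,0,0,0.2,0,1,0,0,0,0]}}

```text
clock: 21.1
eef_pos: [0.4581, 0.1272, 0.0986]
tool_rot: [0.695, 0.717, -0.04, -0.042]
ft_force: [0.3, -1.1, 0.5]
grip_width: 0.0852
```

Call:
{"op": "play_rows", "data": {"deltas": [1,0,0.3,0,0,1,0,0.3,0,0,1,0,0.2,0,0,1,0,0.1,0,0,1,0,0,0,0]}}

```text
clock: 21.72
eef_pos: [0.5129, 0.1291, 0.0918]
tool_rot: [0.694, 0.717, -0.04, -0.043]
ft_force: [-0.9, 0.6, -0.2]
grip_width: 0.0854
```

```bash
python3 - <<'E'
from h import *
plan(.468,.146,.06,94.3,2); o,M,j=st(); print(M[:,2],o['joint_pos'].round(4))
E
```

```text
now [0.5129 0.1291 0.0918] jaw 91.8 tilt 6.71 j6 0.19 w 0.0854 F [-0.9  0.6 -0.2] T [-0.03 -0.11  0.01] t 21.73
[0.15, -0.37, 0.27, -1.23]
[0.16, -0.37, 0.27, -1.23]
[-0.1168482   0.00210846 -0.99314755] [0.2286 0.4626 0.0252 1.247  0.0285 0.1946]
```

Call:
{"op": "play_rows", "data": {"deltas": [1,0,0,0,0,1,0,0,0,0,1,0,0,0,0,1,0,0,0,0,1,0,0,0,0,1,0,0,0,0]}}

```text
clock: 22.48
eef_pos: [0.5116, 0.1291, 0.0924]
tool_rot: [0.694, 0.717, -0.04, -0.043]
ft_force: [0.2, 0.8, -0.4]
grip_width: 0.0852
```

```bash
python3 - <<'E'
from h import *
o,M,j=st(); print(o['eef_pos'],M[:,2],o['joint_pos'].round(4))
E
```

```text
[0.51159159 0.12914634 0.092442  ] [-0.1173239   0.00209733 -0.99309149] [0.2291 0.4602 0.0229 1.2476 0.0287 0.1946]
```

Call:
{"op": "play_rows", "data": {"deltas": [1,0,0.25,-0.25,0,1,0,0.25,-0.25,0,1,0,0.25,-0.25,0,1,0,0,0,0]}}

```text
clock: 22.98
eef_pos: [0.562, 0.1305, 0.1323]
tool_rot: [0.694, 0.717, -0.041, -0.043]
ft_force: [-0.8, 0.1, -0.1]
grip_width: 0.0854
```

```bash
python3 - <<'E'
from h import *
o,M,j=st(); print(o['eef_pos'],M[:,2],o['joint_pos'].round(4))
E
```

```text
[0.56200018 0.13048951 0.13229088] [-0.11893115  0.00177189 -0.99290092] [0.2126 0.5301 0.2451 1.402  0.0268 0.178 ]
```

Call:
{"op": "play_rows", "data": {"deltas": [1,0,0,0,10,1,0,0,0,10,1,0,0,0,10,1,0,0,0,10,1,0,0,0,0]}}

```text
clock: 23.6
eef_pos: [0.5564, 0.1299, 0.1285]
tool_rot: [0.902, 0.427, -0.058, -0.027]
ft_force: [-0.1, -0.1, 0.0]
grip_width: 0.0856
```

```bash
python3 - <<'E'
from h import *
o,M,j=st(); print(o['eef_pos'],j,M[:,2],o['joint_pos'].round(4))
E
```

```text
[0.55636393 0.12989554 0.1284762 ] 50.948922957514 [-1.27573251e-01  1.62202800e-04 -9.91829138e-01] [0.2135 0.5288 0.2316 1.3986 0.0272 0.8974]
```

Call:
{"op": "play_rows", "data": {"deltas": [1,0,0,0,-10,1,0,0,0,-10,1,0,0,0,-10,1,0,0,0,-10,1,0,0,0,0]}}

```text
clock: 24.22
eef_pos: [0.5525, 0.1296, 0.1262]
tool_rot: [0.688, 0.723, -0.046, -0.048]
ft_force: [-0.2, 0.0, 0.8]
grip_width: 0.0855
```

```bash
python3 - <<'E'
from h import *
o,M,j=st(); print(o['eef_pos'],j,M[:,2],o['joint_pos'].round(4))
E
```

```text
[0.55253113 0.12960484 0.12617331] 92.81205098660864 [-1.33137091e-01 -8.80049824e-04 -9.91097241e-01] [0.2143 0.5276 0.2227 1.3966 0.0275 0.163 ]
```

Call:
{"op": "play_rows", "data": {"deltas": [1,0,0,0.9,0,1,0,0,0,0]}}

```text
clock: 24.48
eef_pos: [0.5444, 0.1294, 0.0717]
tool_rot: [0.689, 0.722, -0.047, -0.048]
ft_force: [0.2, 0.4, 0.0]
grip_width: 0.0854
```

```bash
python3 - <<'E'
from h import *
o,M,j=st(); print(o['eef_pos'],j,M[:,2],o['joint_pos'].round(4))
E
```

```text
[0.54435549 0.12943795 0.07170743] 92.68254802563328 [-1.33770694e-01 -9.90214900e-04 -9.91011817e-01] [0.2169 0.5512 0.1142 1.2651 0.0278 0.1679]
```

Turning in place shows the cause. Joint 3 creeps toward zero by about 1.4% of its value on every active row: .245, then .232, then .223. So rows made with joint 3 negative (close in and low) should undo the tilt. I'll pull in over free desk and make small alternating turns there.

Call:
{"op": "play_rows", "data": {"deltas": [1,0,-0.9,0.1,0,1,0,-0.9,0.1,0,1,0,-0.9,0.1,0,1,0,-0.9,0.1,0,1,0,0,0,1,1,0,0,0,-1,1,0,0,0,0]}}

```text
clock: 25.35
eef_pos: [0.3342, 0.1227, 0.0867]
tool_rot: [0.691, 0.721, -0.036, -0.042]
ft_force: [-0.1, -0.7, -0.5]
grip_width: 0.0852
```

```bash
python3 - <<'E'
from h import *
o,M,j=st(); print(o['eef_pos'],j,M[:,2],o['joint_pos'].round(4))
E
```

```text
[0.33424213 0.12266387 0.08668575] 92.41920528976924 [-0.11088239  0.00624382 -0.99381392] [ 0.3141  0.1434 -0.4437  1.0875  0.0402  0.2692]
```

Call:
{"op": "play_rows", "data": {"deltas": [1,0,0,0,1,1,0,0,0,-1,1,0,0,0,1,1,0,0,0,-1,1,0,0,0,0]}}

```text
clock: 25.98
eef_pos: [0.3369, 0.123, 0.0867]
tool_rot: [0.691, 0.721, -0.036, -0.042]
ft_force: [-0.4, -0.2, 0.3]
grip_width: 0.0854
```

```bash
python3 - <<'E'
from h import *
o,M,j=st(); print(o['eef_pos'],j,M[:,2],o['joint_pos'].round(4))
E
```

```text
[0.33693361 0.12303586 0.08672604] 92.3501756125374 [-0.11030036  0.00649393 -0.99387708] [ 0.3128  0.1479 -0.4381  1.0881  0.0401  0.2691]
```

Call:
{"op": "play_rows", "data": {"deltas": [1,0,0,0,10,1,0,0,0,10,1,0,0,0,10,1,0,0,0,10,1,0,0,0,-10,1,0,0,0,-10,1,0,0,0,-10,1,0,0,0,-10,1,0,0,0,0]}}

```text
clock: 27.1
eef_pos: [0.3358, 0.1228, 0.0863]
tool_rot: [0.692, 0.719, -0.037, -0.042]
ft_force: [-0.4, 0.0, 0.6]
grip_width: 0.0852
```

```bash
python3 - <<'E'
from h import *
o,M,j=st(); print(o['eef_pos'],j,M[:,2],o['joint_pos'].round(4))
E
```

```text
[0.33581173 0.12276742 0.08625677] 92.16805942293912 [-0.11208838  0.00588837 -0.9936808 ] [ 0.3131  0.1479 -0.4397  1.0883  0.0401  0.2726]
```

Small turns have little effect; the fast inward chain was what reduced the tilt (.134 to .111). A move row followed by a hold row is close to drift-free. I'll cycle: out with pairs, in with a chain.

Call:
{"op": "play_rows", "data": {"deltas": [1,0,1,0,0,1,0,0,0,0,1,0,1,0,0,1,0,0,0,0,1,0,1,0,0,1,0,0,0,0,1,0,1,0,0,1,0,0,0,0]}}

```text
clock: 28.1
eef_pos: [0.5569, 0.1269, 0.0444]
tool_rot: [0.698, 0.712, -0.054, -0.054]
ft_force: [0.2, 0.5, -0.2]
grip_width: 0.0855
```

```bash
python3 - <<'E'
from h import *
o,M,j=st(); print(o['eef_pos'],j,M[:,2],o['joint_pos'].round(4))
E
```

```text
[0.55686667 0.12693275 0.0444002 ] 91.15681621576289 [-0.15203251 -0.00240544 -0.98837257] [0.2072 0.6122 0.1417 1.2501 0.0289 0.1848]
```

Call:
{"op": "play_rows", "data": {"deltas": [1,0,-1,0,0,1,0,-1,0,0,1,0,-1,0,0,1,0,-1,0,0,1,0,0,0,0.1,1,0,0,0,0]}}

```text
clock: 28.85
eef_pos: [0.305, 0.1212, 0.0828]
tool_rot: [0.701, 0.709, -0.055, -0.054]
ft_force: [-0.1, 0.5, 0.7]
grip_width: 0.0857
```

```bash
python3 - <<'E'
from h import *
o,M,j=st(); print(o['eef_pos'],j,M[:,2],o['joint_pos'].round(4))
E
```

```text
[0.30504553 0.12116316 0.08283357] 90.66114691979304 [-0.15337017 -0.0013237  -0.98816792] [ 0.329   0.133  -0.4754  1.1087  0.0483  0.3139]
```

Call:
{"op": "play_rows", "data": {"deltas": [1,0,0,0.1,0,1,0,0,0.1,0,1,0,0,0.1,0,1,0,0,0.1,0,1,0,0,0.1,0,1,0,0,0.1,0]}}

```text
clock: 29.6
eef_pos: [0.3019, 0.1215, 0.0446]
tool_rot: [0.702, 0.708, -0.054, -0.054]
ft_force: [-0.7, -0.1, -0.6]
grip_width: 0.0853
```

```bash
python3 - <<'E'
from h import *
o,M,j=st(); print(o['eef_pos'],j,M[:,2],o['joint_pos'].round(4),o['tau'].round(1))
E
```

```text
[0.30186364 0.12145042 0.04462303] 90.5149551420418 [-1.52318846e-01 -7.89554178e-04 -9.88331091e-01] [ 0.3324  0.1791 -0.5398  0.9968  0.049   0.3198] [ -0.  -27.9  18.9   1.3   0.2  -0. ]
```

Call:
{"op": "play_rows", "data": {"deltas": [1,0,0.1,-0.1,0,1,0,0.1,-0.1,0,1,0,0.1,-0.1,0,1,0,0.1,-0.1,0,1,0,0.1,-0.1,0,1,0,0.1,-0.1,0]}}

```text
clock: 30.35
eef_pos: [0.3463, 0.122, 0.077]
tool_rot: [0.702, 0.708, -0.054, -0.054]
ft_force: [0.5, -0.2, -0.7]
grip_width: 0.0853
```

```bash
python3 - <<'E'
from h import *
o,M,j=st(); print(o['eef_pos'],j,M[:,2],o['joint_pos'].round(4),o['tau'].round(1))
E
```

```text
[0.34630721 0.12198693 0.07700063] 90.51887993360617 [-1.51245622e-01 -5.21663300e-04 -9.88496075e-01] [ 0.2987  0.2113 -0.3943  1.1105  0.044   0.2864] [  0.1 -31.2  20.1   0.9   0.1   0. ]
```

Slow rows leave the tilt unchanged (8.7°, along world x, which is the bar direction). Gripped across the bar, the lid stays upright anyway. I'll go on with slow rows, correct the tip for the 30 mm offset along the tool, and let the case guide the twist.

Call:
{"op": "play_rows", "data": {"deltas": [1,0.05,0.25,0,-0.5,1,0.05,0.25,0,-0.5,1,0.05,0.25,0,-0.5,1,0.05,0.25,0,-0.5,1,0.05,0.25,0,-0.5,1,0.05,0.25,0,-0.5,1,0.05,0.2,0,-0.5,1,0.05,0.1,0,-0.5]}}

```text
clock: 31.35
eef_pos: [0.4604, 0.1521, 0.0572]
tool_rot: [0.675, 0.734, -0.052, -0.056]
ft_force: [0.1, -0.8, 0.1]
grip_width: 0.0853
```

```bash
cat >> h.py <<'E'
def go(x,y,z,jaw,n=1):
    "delta in true tool axes (units of 60mm) to put reported TCP at x,y,z"
    o,M,j=st(); d=(jaw-j+90)%180-90
    print('now',o['eef_pos'].round(4),'jaw',round(j,1),'z',M[:,2].round(3),'w',round(float(o['grip_width']),4),'F',o['ft_force'].round(1),'t',round(o['clock'],2),'| total',(M.T@(np.array([x,y,z])-o['eef_pos'])/.06/n).round(2),round(-d/n,1))
E
python3 -c "
from h import *
go(.462,.1462,.006,94.3)"
```

```text
now [0.4604 0.1521 0.0572] jaw 94.7 z [-0.153 -0.001 -0.988] w 0.0853 F [ 0.1 -0.8  0.1] t 31.35 | total [-0.11  0.15  0.84] 0.4
```

Call:
{"op": "play_rows", "data": {"deltas": [1,-0.09,0.08,0.15,0.4,1,-0.02,0.05,0.2,0,1,0,0.02,0.2,0,1,0,0,0.15,0,1,0,0,0.06,0,1,0,0,0,0]}}

```text
clock: 32.1
eef_pos: [0.4608, 0.1452, 0.0064]
tool_rot: [0.678, 0.731, -0.054, -0.057]
ft_force: [0.0, 0.0, -0.4]
grip_width: 0.0857
```

```bash
python3 -c "
from h import *
go(.462,.1462,.006,94.3)"
```

```text
now [0.4608 0.1452 0.0064] jaw 94.3 z [-0.156 -0.002 -0.988] w 0.0857 F [ 0.   0.  -0.4] t 32.1 | total [0.01 0.02 0.  ] 0.0
```

Call:
{"op": "play_rows", "data": {"deltas": [0.4,0,0,0,0,0,0,0,0,0,0,0,0,0,0,0,0,0,0,0,0,0,0,0,0,0,0,0,-0.2,0,0,0,0,-0.3,0,0,0,0,-0.35,0,0,0,0,-0.35,0,0,0,0,-0.2,0]}}

```text
clock: 33.35
eef_pos: [0.4748, 0.1455, 0.0946]
tool_rot: [0.677, 0.731, -0.054, -0.057]
ft_force: [-0.0, 0.3, 0.1]
grip_width: 0.0127
```

```bash
python3 - <<'E'
from h import *
go(.6115-.006,-.002,.088,92.2)
t=cam('top'); s=cam('scene')
np.save('t1.npy',t['color'])
a=cv2.resize(t['color'][225:315,150:270],(400,300)); b=cv2.resize(s['color'][80:200,210:370],(400,300)); cv2.imwrite('pics/lift.png',np.hstack([a,b]))
E
```

```text
now [0.4748 0.1455 0.0946] jaw 94.3 z [-0.156 -0.002 -0.988] w 0.0127 F [-0.   0.3  0.1] t 33.35 | total [-2.62  1.98 -0.23] 2.1
```

View pics/lift.png

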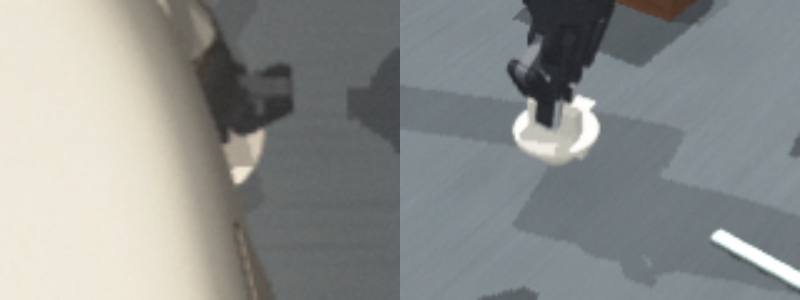

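The lid is gripped (12.7 mm) and hangs level in the scene view (crop (555,130)). Now to above the case.

Call:
{"op": "play_rows", "data": {"deltas": [0,-0.15,0.1,0,0.2,0,-0.25,0.18,-0.02,0.2,0,-0.25,0.2,-0.02,0.2,0,-0.25,0.2,-0.02,0.2,0,-0.25,0.2,-0.02,0.2,0,-0.25,0.2,-0.02,0.2,0,-0.25,0.2,-0.02,0.2,0,-0.25,0.2,-0.02,0.2,0,-0.25,0.2,-0.02,0.2,0,-0.25,0.2,-0.02,0.2,0,-0.1,0.1,0,0,0,0,0,0,0]}}

```text
clock: 34.95
eef_pos: [0.6103, -0.0111, 0.0805]
tool_rot: [0.692, 0.717, -0.056, -0.057]
ft_force: [0.2, 0.5, -1.1]
grip_width: 0.0127
```

```bash
python3 -c "
from h import *
go(.604,-.0025,.08,92.2)"
```

```text
now [ 0.6103 -0.0111  0.0805] jaw 92.0 z [-0.16  -0.002 -0.987] w 0.0127 F [ 0.2  0.5 -1.1] t 34.95 | total [ 0.15 -0.1   0.02] -0.2
```

Call:
{"op": "play_rows", "data": {"deltas": [0,0.14,-0.1,0,-0.2,0,0.02,0.01,0.1,0,0,0,0,0,0]}}

```text
clock: 35.33
eef_pos: [0.6019, 0.0005, 0.0752]
tool_rot: [0.69, 0.719, -0.057, -0.058]
ft_force: [0.6, 1.4, -1.1]
grip_width: 0.0128
```

```bash
python3 - <<'E'
from h import *
go(.604,-.0025,.06,92.2)
s=cam('scene'); b=cv2.resize(s['color'][150:260,225:335],(560,560),interpolation=cv2.INTER_CUBIC); cv2.imwrite('pics/pre.png',b)
E
```

```text
now [6.019e-01 5.000e-04 7.520e-02] jaw 92.3 z [-0.161 -0.002 -0.987] w 0.0128 F [ 0.6  1.4 -1.1] t 35.33 | total [-0.05  0.07  0.24] 0.1
```

View pics/pre.png

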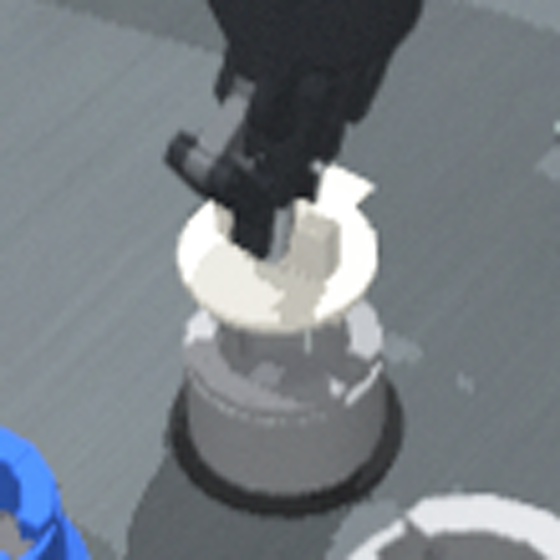

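The lid hangs level above the drum: disc centre is at crop (279,250) and the drum spans 185–385. I'll check it numerically, without another picture.

```bash
python3 - <<'E'
from h import *
s=cam('scene')
cr=lambda P:((proj(s,P)-[225,150]+.5)*5.09).round(1)
print('case rim/foot centre',cr([[.6117,-.002,.055],[.6117,-.002,.0]]))
th=np.linspace(0,2*np.pi,200)
for r,z,c in((.048,.006,(.6117,-.002)),(.04,.055,(.6117,-.002)),(.038,.0988,(.6094,.001))):
    q=cr(np.c_[c[0]+r*np.cos(th),c[1]+r*np.sin(th),0*th+z]); print(r,'x',q[:,0].min(),q[:,0].max(),'y',q[:,1].min(),q[:,1].max())
im=cv2.resize(s['color'][150:260,225:335],(560,560),interpolation=cv2.INTER_CUBIC)
hs=cv2.cvtColor(im,cv2.COLOR_BGR2HSV); m=((hs[...,2]>170)&(hs[...,0]<40)&(hs[...,1]>12)).astype(np.uint8)
k=max(cv2.findContours(m,0,1)[0],key=cv2.contourArea)[:,0]; print('lid bbox',k.min(0),k.max(0))
E
```

```text
case rim/foot centre [[280.4 333.8]
 [283.5 424.7]]
0.048 x 165.9 400.5 y 329.4 507.1
0.04 x 178.9 382.0 y 261.5 410.5
0.038 x 178.0 377.3 y 179.9 321.1
lid bbox [208 200] [339 331]
```

Seen against predicted, lid and case agree to about 1 mm sideways. I'll make a small correction and descend.

Call:
{"op": "play_rows", "data": {"deltas": [0,-0.03,0.05,0.08,0,0,0,0.02,0.1,0,0,0,0.02,0.08,0,0,0,0,0,0]}}

```text
clock: 35.92
eef_pos: [0.6058, -0.0015, 0.0583]
tool_rot: [0.69, 0.719, -0.056, -0.057]
ft_force: [-0.1, 0.1, -1.1]
grip_width: 0.0126
```

```bash
python3 -c "
from h import *
go(.6045,-.0015,.037,92.2)"
```

```text
now [ 0.6058 -0.0015  0.0583] jaw 92.3 z [-0.16  -0.002 -0.987] w 0.0126 F [-0.1  0.1 -1.1] t 35.92 | total [0.   0.04 0.35] 0.1
```

Call:
{"op": "play_rows", "data": {"deltas": [0,0,0.0,0.1,0,0,0,0.01,0.1,0,0,0,0.01,0.08,0,0,0,0,0,0]}}

```text
clock: 36.42
eef_pos: [0.6042, -0.0016, 0.0401]
tool_rot: [0.69, 0.719, -0.056, -0.057]
ft_force: [-0.7, 0.1, -0.4]
grip_width: 0.0129
```

```bash
python3 -c "
from h import *
go(.6045,-.0015,.037,92.2);print(st()[0]['ft_torque'],st()[0]['tau'].round(2))"
```

```text
now [ 0.6042 -0.0016  0.0401] jaw 92.3 z [-0.16  -0.002 -0.987] w 0.0129 F [-0.7  0.1 -0.4] t 36.42 | total [0.   0.01 0.05] 0.1
[-0.01819755 -0.21103726 -0.00396199] [ 3.000e-02 -5.475e+01  2.268e+01  1.240e+00  0.000e+00  0.000e+00]
```

Call:
{"op": "play_rows", "data": {"deltas": [0,0,0.0,0.05,0,0,0,0.01,0.04,0,0,0,0,0,0]}}

```text
clock: 36.8
eef_pos: [0.6047, -0.0017, 0.0397]
tool_rot: [0.691, 0.719, -0.055, -0.056]
ft_force: [0.4, -0.4, -0.7]
grip_width: 0.0131
```

Call:
{"op": "play_rows", "data": {"deltas": [0,0,0.0,0.05,0,0,0,0.01,0.04,0,0,0,0,0,0]}}

```text
clock: 37.17
eef_pos: [0.6053, -0.0017, 0.0392]
tool_rot: [0.691, 0.719, -0.054, -0.054]
ft_force: [-0.5, 0.5, -0.6]
grip_width: 0.0124
```

```bash
python3 -c "
from h import *
go(.6045,-.0015,.037,92.2);print(st()[0]['ft_torque'],st()[0]['tau'].round(2))"
```

```text
now [ 0.6053 -0.0017  0.0392] jaw 92.3 z [-0.152 -0.002 -0.988] w 0.0124 F [-0.5  0.5 -0.6] t 37.17 | total [ 0.   -0.01  0.04] 0.1
[ 0.0031581 -0.1735802 -0.0426083] [-1.000e-02 -5.536e+01  2.302e+01  1.340e+00 -1.000e-02 -0.000e+00]
```

The lid stops at 0.0395, 12 mm below where the lugs would catch on the rim and close to the predicted home at 0.037, so it's home. Pressing also slowly straightens the tool. I'll try a few gentle inward and down rows to reduce the tilt before twisting.

Call:
{"op": "play_rows", "data": {"deltas": [0,0,-0.1,0.06,0,0,0,-0.1,0.06,0,0,0,-0.1,0.06,0,0,0,-0.1,0.06,0]}}

```text
clock: 37.67
eef_pos: [0.6043, -0.0018, 0.04]
tool_rot: [0.692, 0.72, -0.034, -0.035]
ft_force: [7.4, 0.8, 8.4]
grip_width: 0.0127
```

```bash
python3 -c "
from h import *
go(.6045,-.0015,.037,92.2);print(st()[0]['ft_torque'],st()[0]['tau'].round(2))"
```

```text
now [ 0.6043 -0.0018  0.04  ] jaw 92.3 z [-0.098 -0.    -0.995] w 0.0127 F [7.4 0.8 8.4] t 37.67 | total [0.01 0.01 0.05] 0.1
[ 0.10886638 -1.30630859 -0.06864081] [-2.900e-01 -4.573e+01  1.615e+01  3.560e+00 -1.700e-01 -2.000e-02]
```

That works well: tilt went from .152 to .098 at about 11 N. I'll continue.

Call:
{"op": "play_rows", "data": {"deltas": [0,0,-0.1,0.05,0,0,0,-0.1,0.05,0,0,0,-0.1,0.05,0,0,0,-0.08,0.05,0]}}

```text
clock: 38.17
eef_pos: [0.6045, -0.002, 0.0412]
tool_rot: [0.692, 0.721, -0.015, -0.017]
ft_force: [5.3, 0.7, 8.8]
grip_width: 0.0123
```

```bash
python3 -c "
from h import *
go(.6045,-.0015,.037,92.2);print(st()[0]['ft_torque'],st()[0]['tau'].round(2))"
```

```text
now [ 0.6045 -0.002   0.0412] jaw 92.3 z [-0.045  0.001 -0.999] w 0.0123 F [5.3 0.7 8.8] t 38.17 | total [0.01 0.   0.07] 0.1
[ 0.08392045 -0.73646072 -0.04674957] [ -0.24 -44.6   17.75   1.96  -0.16  -0.06]
```

Call:
{"op": "play_rows", "data": {"deltas": [0,0,-0.08,0.06,0,0,0,-0.08,0.06,0,0,0,0,0.08,0,0,0,0,0,0]}}

```text
clock: 38.67
eef_pos: [0.6071, -0.0022, 0.0412]
tool_rot: [0.693, 0.721, -0.005, -0.006]
ft_force: [0.6, -0.3, -0.2]
grip_width: 0.0127
```

```bash
python3 - <<'E'
from h import *
go(.6045,-.0015,.037,92.2);print(st()[0]['ft_torque'])
s=cam('scene')
cr=lambda P:((proj(s,P)-[225,150]+.5)*5.09).round(1)
im=cv2.resize(s['color'][150:260,225:335],(560,560),interpolation=cv2.INTER_CUBIC)
th=np.linspace(0,2*np.pi,200)
q=cr(np.c_[.613+.038*np.cos(th),-.002+.038*np.sin(th),0*th+.061]).astype(np.int32); cv2.polylines(im,[q],True,(0,0,255),1)
cv2.imwrite('pics/home.png',im)
E
```

```text
now [ 0.6071 -0.0022  0.0412] jaw 92.3 z [-0.015  0.001 -1.   ] w 0.0127 F [ 0.6 -0.3 -0.2] t 38.67 | total [ 0.01 -0.04  0.07] 0.1
[0.02117646 0.01022112 0.02935209]
```

View pics/home.png

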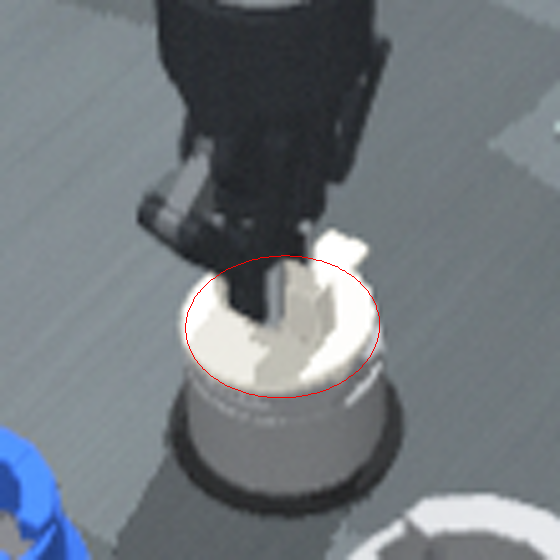

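The lid sits in the case, and its flange outline matches the predicted seated ellipse to about 2 mm. Tool tilt is down to 0.9°. I'll press down to make sure it's home.

Call:
{"op": "play_rows", "data": {"deltas": [0,0,0,0.12,0,0,0,0,0.12,0,0,0,0,0.12,0]}}

```text
clock: 39.1
eef_pos: [0.6114, -0.002, 0.0369]
tool_rot: [0.693, 0.721, 0.001, -0.0]
ft_force: [-16.4, -0.1, 42.1]
grip_width: 0.0125
```

```bash
python3 - <<'E'
from h import *
go(.6045,-.0015,.037,92.2);print(st()[0]['ft_torque'])
E
```

```text
now [ 0.6114 -0.002   0.0369] jaw 92.3 z [ 0.001  0.001 -1.   ] w 0.0125 F [-16.4  -0.1  42.1] t 39.1 | total [ 0.01 -0.11 -0.  ] 0.1
[-0.0141535   3.83361344  0.01713405]
```

Tilt is now 0, z=0.0369 as predicted for home, and the lid is centred on the case. I'll relax the press and start the clockwise twist.

Call:
{"op": "play_rows", "data": {"deltas": [0,0,0,0,0,0,0,0,0,5,0,0,0,0,5,0,0,0,0,5,0,0,0,0,0]}}

```text
clock: 39.72
eef_pos: [0.6111, -0.0028, 0.0371]
tool_rot: [0.784, 0.621, 0.001, 0.001]
ft_force: [-2.0, 0.5, 7.0]
grip_width: 0.0125
```

```bash
python3 - <<'E'
from h import *
go(.6114,-.002,.037,47.2);print(st()[0]['ft_torque'])
E
```

```text
now [ 0.6111 -0.0028  0.0371] jaw 76.8 z [ 0.002 -0.    -1.   ] w 0.0125 F [-2.   0.5  7. ] t 39.73 | total [0.01 0.   0.  ] 29.6
[0.20465472 0.54644793 0.02721057]
```

Call:
{"op": "play_rows", "data": {"deltas": [0,0,0,0,5,0,0,0,0,5,0,0,0,0,5,0,0,0,0,5,0,0,0,0,5,0,0,0,0,0]}}

```text
clock: 40.48
eef_pos: [0.6114, -0.0036, 0.0371]
tool_rot: [0.902, 0.431, 0.001, 0.001]
ft_force: [-1.1, 0.1, 6.2]
grip_width: 0.013
```

```bash
python3 - <<'E'
from h import *
go(.6114,-.002,.037,47.2);print(st()[0]['ft_torque'])
E
```

```text
now [ 0.6114 -0.0036  0.0371] jaw 51.1 z [ 0.002 -0.001 -1.   ] w 0.013 F [-1.1  0.1  6.2] t 40.48 | total [ 0.02 -0.02  0.  ] 3.9
[0.06177438 0.4343696  0.11753276]
```

Call:
{"op": "play_rows", "data": {"deltas": [0,0,0,0,3.5,0,0,0,0,0,0,0,0,0,0]}}

```text
clock: 40.85
eef_pos: [0.6116, -0.0032, 0.0371]
tool_rot: [0.915, 0.403, 0.001, 0.001]
ft_force: [-1.5, -0.3, 6.8]
grip_width: 0.0129
```

```bash
python3 - <<'E'
from h import *
go(.6114,-.002,.037,47.2);print(st()[0]['ft_torque'])
s=cam('scene'); g=rect(s,(.6117,-.002),.058,half=.065)
L=cv2.cvtColor(g,cv2.COLOR_BGR2GRAY).astype(np.float32); pol=cv2.warpPolar(L,(130,360),(130,130),130,cv2.WARP_POLAR_LINEAR)
pr=pol[:,86:102].mean(1) # r 43..51mm, row=angle deg world
print((pr.reshape(36,10).mean(1)).round(0).tolist())
t=cam('top'); m=cv2.cvtColor(t['color'],cv2.COLOR_BGR2GRAY)
p,e,a=lid(t,(418,208,60,60),z=.034,v=215); print('tray lid',p,e)
E
```

```text
now [ 0.6116 -0.0032  0.0371] jaw 47.6 z [ 0.002 -0.    -1.   ] w 0.0129 F [-1.5 -0.3  6.8] t 40.85 | total [ 0.01 -0.02  0.  ] 0.4
[0.04703391 0.42654703 0.09854287]
[123.0, 140.0, 127.0, 178.0, 254.0, 254.0, 164.0, 119.0, 118.0, 114.0, 50.0, 42.0, 176.0, 215.0, 47.0, 47.0, 97.0, 129.0, 140.0, 141.0, 141.0, 142.0, 140.0, 140.0, 139.0, 115.0, 122.0, 129.0, 131.0, 127.0, 128.0, 124.0, 124.0, 118.0, 130.0, 137.0]
tray lid [ 0.54376229 -0.34142128  0.06531662] 0.0013418935192589076
```

The tag shows at about 49° in the image and the jaw is at 47.6°. That is a twist of about 43–45°, with the spring torque felt. Handing in while gripping.

```bash
python3 -c "
from h import *
print(ticket.job_done()); o,M,j=st(); print(j,o['grip_width'],o['clock'],o['ft_force'])"
```

```text
the job is handed in; nothing more can be done
None
the job is handed in; nothing more can be done
```

The job is handed in at about 41 s. The lid with two tags stands in the tray. The lid with one tag is in the small grey case, twisted about 45° clockwise and still held by the gripper.

**Last checks**
- **Tray lid:** after I let go, both camera views showed it standing upright in the tray. A last numeric check of it was no use: the mask caught the tray as well, giving a 65 mm radius. So its position rests on the picture taken after release.
- **Seating:** the lid stopped at the height predicted for fully home, and its outline matched the seated position to about 2 mm.
- **Twist:** the gripper had turned about 44.7° from its angle at insertion. The tag seen in the camera image gives about 43°. The sensor read about 0.1 N m pushing back; the spring alone should give 0.055, and the rest is probably friction.
- **Grip:** 12.9 mm at the end against a 14 mm bar. The gripper read 12.3–13.1 mm on both lids throughout.

**What went wrong or disagreed**
- **Height reading:** the real fingertips were about 30 mm higher than the reported position. The first grasp closed just above the bar of the two-tag lid, without moving it, and I corrected for the offset afterwards.
- **Tool tilt:** the tool drifted up to about 9° off vertical during fast moves. I straightened it by pressing gently against the seated lid.
- **Force peak:** that pressing put a brief 42 N of downward force through the lid. It was well under the 120 N wrist limit, and nothing suggested the gripper's body was touching anything.
- **Bystanders:** I did not check the other things on the desk again at the end. The arm was kept clear of them.

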